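Hold the loupe in focus over the tablet

ROBOT

A 7-joint arm with a two-finger parallel gripper is mounted at the origin on the work surface. World frame = base frame: x ahead of the robot, y to its left, z up, the work surface at z = 0. Lengths are in m, angles in rad, forces in N, time in s.
With the tool pointing down it reaches from about 0.425 to 0.875 m from the base axis. Payload 9.9 kg.
Tool frame: the origin (TCP) lies at the very end of the fingers, on their centre line; the grasp point (between the pads) lies 19 mm behind it; z points along the fingers, y is the direction in which the jaws open and shut (so a half turn about z gives the same grasp; the last joint's range is limited). The gripper opens to 85 mm and grips with 20 to 120 N. Pads are 22 mm wide; open, the fingers measure 114 mm over their backs; the gripper's body (76 mm by 85 mm) begins 54 mm behind the grasp point. The pads swing forward as they close: fully open they stand 13 mm farther back than shut.
Start: joints at [1.26, 0.576, 0.025, 1.437, -0.015, 1.129, -0.057], TCP at [0.152, -0.658, 0.21] pointing down, gripper open.
Joint ranges: [-2.76, 2.76], [-0.34, 2.15], [-1.52, 1.57], [0.19, 2.46], [-1.09, 4.23], [0.17, 1.99], [-2.82, 2.82]. Speed limits (rad/s): [2.22, 2.22, 3.01, 3.01, 3.14, 3.14, 3.14].

INTERFACE

Orientations are given as a rotation vector (axis times angle).
In Python, from station import manip gives the robot as it stands. The module is installed in compiled form; this text tells all that it offers.
- The arm moves only by the tool arm_command, never from a script. Its argument "moves" is one flat list of numbers, 7 for each row, row after row: the shift along the world's x, y, z in cm, then the turn, a rotation vector about the world's x, y, z in rad, then the gripper's target within -1 to 1 (shut at 1, half-way at 0, fully open at -1). A call has 1 to 20 rows; each row is the pose to reach, as a shift and turn from the pose commanded when the call began; what a row does not reach only later rows make up. A row lasts 1/8 s, in which the tool goes at most 62.5 mm and 10.7 degrees, less where a joint would pass 70% of its speed; a pose out of reach is approached as far as the arm can. A call with a gripper value outside its range is refused whole. The fingers move at their own pace and stop on an object; the grip force is fixed at half the most. Time passes only in rows, so rows that repeat a pose let the fingers close. It gives the time, the measured TCP pose, the force and the opening at its end, in the units of the state.
- manip.get_obs(): the state, without advancing time (a new reading comes with each control period).
- manip.get_image(name): name is "side" or "top" or "wrist"; returns (picture, depth): 480x640x3 uint8, blue, green, red; 480x640 float32, m along the optical axis (not along the pixel's ray), 0 where there is no reading.
- manip.camera_info(name): a dict with "mtx" (3x3 intrinsics, pixels), "camera_from_world" (4x4, takes a point from world to camera coordinates). Camera axes: x right, y up, looking along -z (the intrinsics and any distortion apply to the point x, -y, -z); pixel columns grow to the right and rows downward; lengths in m; the calibration is good to about 2 mm. A picture is of the moment at which its call begins: read the wrist's pose just before it. camera_info takes no time and is no camera call; for the wrist camera it gives the pose at the moment of the call.
- manip.finish_job(): hands the job in, once; it reports no verdict.
The state is a dict: "clock": time; "qpos": joint angles; "qd": joint speeds; "tau": joint torques, N m; "position": TCP position; "tool_rot": TCP orientation; "contact_force": force on the tool from outside, world axes, zero at the start; "wrist_torque": the same for the moment, N m; "opening": finger opening in m.
Only numpy, scipy, OpenCV 4.12 (cv2) and the standard library are available. Lean on these libraries where they do the work, as an engineer would, in place of code of your own. Each camera call takes 0.05 s, during which the arm holds its last target.

TASK

Lift the blue dust cover off the orange tablet and stand it upright, wholly on the round cork mat, setting it down rather than dropping it. Then take the loupe from its wooden rest by the handle and hold it level, centred over the tablet, with the lens at the height marked by the yellow collar on the gauge post. Finish while still holding it there, steady and touching nothing else; leave the tablet, the collar and the other glassware and equipment as they are.

Things in the scene. Friction and masses are not known exactly. Their poses are not given: they have to be found in the camera images.
- seat (a point): Centre of the tablet's seat, on top of the viewing stage: a fixed white plate 220 x 100 x 12 mm, top 12 mm above the table, reaching from 75 mm behind to 145 mm ahead (+x) of this point. A low aluminium ring (outer diameter 40, inner 30, 4 mm high) surrounds the point. z up; the stage's x axis points away from the robot, to the gauge post.
- tablet: The part to look at: a loose orange round tablet, diameter 26 mm, 10 mm high, 15 g, lying in the seat ring on the stage, at first hidden under the dust cover. Origin at the centre of its underside, 12 mm above the table.
- focus_mark (a point): Centre of the yellow collar (diameter 26 mm, 16 mm high, small black thumbscrew) on the gauge post. It marks the focal height: the middle plane of the lens belongs at this height, within the collar's band. It differs each time, about 90 to 150 mm above the table. Held only by friction of about 4 N; do not shift it. z up.
- cover_knob (a point): Centre of the dust cover's knob: an upright black cylinder, diameter 24 mm, 26 mm high, on a round blue cap, hollow and open below, 68 mm wide at the rim and 40 mm high (70 mm with knob). The point is 57 mm above the cover's rim, so 69 mm above the table while it stands on the stage. z is the cover's axis, up. About 90 g.
- cover: The same blue dust cover; origin at the centre of its open rim, underneath.
- mat: Round cork mat fixed on the table, diameter 130 mm, 5 mm thick; origin at the centre of its underside on the table, so its top is 5 mm higher. It lies to the left or the right of the stage, the loupe's rest on the other side.
- loupe_grip (a point): Middle of the loupe's handle, its balance point, where to grip it; 33 mm above the table while it lies level on its rest. Handle: a straight black bar 14 mm wide (y) and 14 mm high (z) along x, from 34 mm ahead (lens side) of this point to 66 mm behind it, the last 24 mm a brass butt. x points to the lens, z up. About 120 g.
- lens (a point): Centre of the loupe's round lens (middle of its thickness), 72 mm from the grip point along the loupe's +x axis and at the same height. Steel ring of outer diameter 64 mm and 14 mm high round a clear glass; z is the lens's axis, up.
- loupe: The same loupe (hand lens); origin under the balance point on the underside of the handle, 7 mm below the grip point; x to the lens, z up.
- rest: Fixed wooden rest under the loupe: board 190 x 40 x 4 mm with two blocks, tops 26 mm above the table: one under the lens (64 mm wide, 54 to 90 mm ahead of the origin along x), one under the butt (48 to 64 mm behind). Between them the fingers have room beside and below the handle, down to 4 mm above the table. Origin on the table below the grip point; x as the loupe's.
- stage: The viewing stage with post and collar, fixed; origin on the table under the seat's centre, axes as seat. The gauge post, an upright steel rod 8 mm in diameter with its top 190 mm above the table, stands 120 mm along +x from the origin, on the side away from the robot.
- burner: Bystander: gas burner 150 mm tall, round base 84 mm; origin under its centre.
- amber_bottle: Bystander: amber bottle, diameter 72 mm, 150 mm tall; origin under its centre.
- jar: Bystander: white jar with blue cap, diameter 68 mm, 90 mm tall; origin under its centre.
- crucible: Bystander: small white lidded crucible, diameter 48 mm, 45 mm tall; origin under its centre.
- mortar: Bystander: white porcelain mortar bowl, diameter 90 mm, 50 mm tall; origin under its centre.
There are look-alikes about, which are no part of the job. Several things have the shape of the rest; the one meant has the colours described above. There is more than one size of the loupe; the job needs the smaller.

How it is judged:
On the way, in this order (a step that is already met when the one before it is completed fails the run):
1. the dust cover stands upright on the cork mat, let go (horizontal distance between cover_knob and mat below 0.035 m and height (world z) of cover_knob between 0.056 and 0.068 m and angle between cover_knob's own z axis and vertical below 0.1 rad and contact force between cover and the fingers below 0.1 N and linear speed of cover below 0.02 m/s), for 0.2 s.
2. the loupe is held in the fingers, lifted clear of its rest (contact force between loupe and the fingers above 1 N and height (world z) of lens above 0.05 m and contact force between loupe and rest below 0.1 N), for 0.2 s.
At the end, for the whole second after the job is handed in: Loupe held by its handle (grasp over 42 mm from lens centre), still, level within 0.12 rad, resting on nothing; lens within 10 mm sideways of the tablet and 8 mm of the collar's height. Cover upright on the mat (axes within 35 mm), released. Tablet moved under 6 mm, collar under 4 mm (all of step 1 and horizontal distance between lens and tablet below 0.01 m and z of lens in the frame of focus_mark between -0.008 and 0.008 m and angle between lens's own z axis and vertical below 0.12 rad and contact force between loupe and the fingers above 1 N and horizontal distance between the grasp point and lens above 0.042 m and linear speed of loupe below 0.02 m/s and contact force between loupe and stage below 0.2 N and contact force between loupe and cover below 0.2 N and contact force between loupe and tablet below 0.2 N and contact force between loupe and rest below 0.2 N and distance of tablet from where it was at the start of the episode below 0.006 m and distance of focus_mark from where it was at the start of the episode below 0.004 m); the arm keeps its last pose, push and grip.
It fails at once if the cover is dropped or thrown (linear speed of cover above 0.45 m/s and contact force between cover and the fingers below 0.05 N).
It fails at once if the tablet is knocked out of its seat (distance of tablet from where it was at the start of the episode above 0.012 m).
It fails at once if the collar is shifted along its post (distance of focus_mark from where it was at the start of the episode above 0.008 m).
It fails at once if a bystander is disturbed (distance of any of burner, amber_bottle, jar, crucible, mortar from where it was at the start of the episode above 0.025 m).
It also fails if it takes over 48 s, if anything falls off the work surface, if the arm or the gripper's body presses on something with over 40 N, if the wrist force passes 120 N, or if a joint passes its speed limit or range.

## Working session

There is one attempt and no reset: what is moved stays moved. The work goes in short steps, Python scripts to look and compute and a tool call to move; the robot and the scene stay as the last step left them, time stands still between calls to the robot, and variables do not carry over. Pictures are saved under pics/ and viewed, and the job is handed in when it is done.

Besides the shell and the picture viewer there is one more tool, called after ">>>" by a JSON object that holds its "method" and its "body". arm_command: Moves the arm, as the interface text tells. Its arguments: {"type":"object","properties":{"moves":{"type":"array","items":{"type":"number"}}},"required":["moves"]}

```bash
mkdir -p pics; ls; cat > h.py <<'E'
import numpy as np, cv2
from station import manip
def grab(n):
    ci=manip.camera_info(n); im,d=manip.get_image(n)
    np.savez(f'{n}.npz',im=im,d=d,K=ci['mtx'],T=ci['camera_from_world']); return im,d,ci
def load(n):
    z=np.load(f'{n}.npz'); return z['im'],z['d'],z['K'],z['T']
def ray(n,u,v,z):
    _,_,K,T=load(n); R=T[:3,:3];t=T[:3,3]
    c=-R.T@t; p=np.linalg.inv(K)@[u,v,1]; d=R.T@[p[0],-p[1],-p[2]]
    return c+d*(z-c[2])/d[2]
def cloud(n):
    im,d,K,T=load(n); v,u=np.mgrid[:480,:640]
    x=(u-K[0,2])/K[0,0]*d; y=(v-K[1,2])/K[1,1]*d
    P=np.stack([x,-y,-d],-1); return (P-T[:3,3])@T[:3,:3]
E
python3 - <<'E'
from h import *
print(manip.get_obs())
for n in('top','side','wrist'):
    im,d,ci=grab(n); cv2.imwrite(f'pics/{n}0.png',im); print(n,{k:v for k,v in ci.items() })
E
```

```text
pics
{'clock': 0.0, 'qpos': array([ 1.26021223,  0.5765123 ,  0.02478853,  1.43792463, -0.01497145,
        1.12899103, -0.05650738]), 'qd': array([-0.00085212, -0.0005405 ,  0.00195019, -0.00126783,  0.0009013 ,
       -0.00072468,  0.00013708]), 'tau': array([ 1.94491520e-03, -7.65751076e+01,  2.25109398e+00, -2.85965073e+01,
        1.52938510e-02,  1.20819468e-02,  7.31906789e-05]), 'position': array([ 0.1516856 , -0.65722984,  0.20964889]), 'tool_rot': array([-3.11978291e+00, -3.55417416e-01,  4.20120837e-04]), 'contact_force': array([-0.73547066, -0.06812433, -0.34390497]), 'wrist_torque': array([ 0.0129743 , -0.01664924,  0.03392041]), 'opening': 0.08527537864712952}
top {'mtx': array([[476.35509182,   0.        , 326.17529457],
       [  0.        , 476.35509182, 239.8650606 ],
       [  0.        ,   0.        ,   1.        ]]), 'camera_from_world': array([[-0.01202277, -0.9997086 , -0.02093262,  0.00614993],
       [ 0.9853248 , -0.01540922,  0.16999293, -0.49892902],
       [-0.17026595, -0.01858165,  0.98522293, -1.13121718],
       [ 0.        ,  0.        ,  0.        ,
[... 187 characters left out ...]
amera_from_world': array([[-0.83367228, -0.55198479, -0.01741627,  0.40550933],
       [ 0.37270185, -0.58561022,  0.71982915, -0.26791548],
       [-0.40753389,  0.59361053,  0.69393276, -1.26256602],
       [ 0.        ,  0.        ,  0.        ,  1.        ]])}
wrist {'mtx': array([[368.59584147,   0.        , 320.31865985],
       [  0.        , 368.59584147, 238.70383568],
       [  0.        ,   0.        ,   1.        ]]), 'camera_from_world': array([[ 0.22485802, -0.97439051, -0.00141758, -0.67528319],
       [ 0.93126779,  0.21533424, -0.29389024,  0.03845389],
       [ 0.28666911,  0.06476343,  0.95583812, -0.37816188],
       [ 0.        ,  0.        ,  0.        ,  1.        ]])}
```

View pics/top0.png

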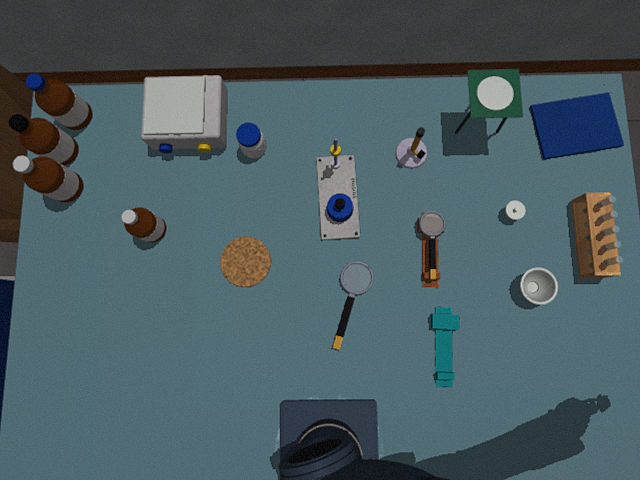

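View pics/side0.png

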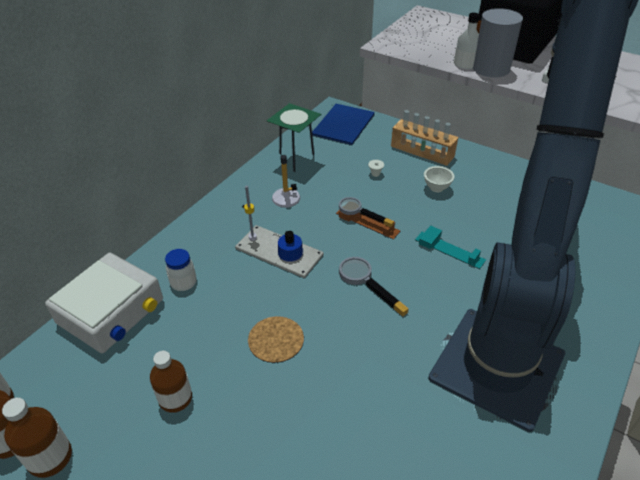

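The candidates I can see are:
- **Cover:** blue cap with black knob on the stage at top(340,207). The jar's blue cap (249,135) looks similar.
- **Loupes:** the small one is on the brown/orange rest at (431,240). The larger one lies on the table at (350,300).
- **Rests:** wooden (431,250) and teal look-alike (444,345).
- **Mat:** cork at (245,262).

I choose the cover on the stage, the cork mat, and the small loupe on the wooden rest. Next I'll check these in a close crop and measure.

```bash
python3 - <<'E'
from h import *
im,d,K,T=load('top')
a=cv2.resize(im[120:300,220:460],None,fx=3.3,fy=3.3,interpolation=cv2.INTER_CUBIC)
cv2.imwrite('pics/topcrop.png',a[:600,:800])
hsv=cv2.cvtColor(im,cv2.COLOR_BGR2HSV)
P=cloud('top')
def comps(m,name,z,amin=15):
    n,l,s,c=cv2.connectedComponentsWithStats(m.astype('uint8'))
    for i in range(1,n):
        if s[i,4]>amin:
            q=P[l==i]; print(name,c[i].round(1),s[i].tolist(),'ray',ray('top',*c[i],z)[:2].round(4),'cloud med',np.median(q,0).round(3),'zmax',np.percentile(q[:,2],95).round(3))
H,S,V=cv2.split(hsv)
comps((H>5)&(H<25)&(S>90)&(V>90),'cork/wood/yellow',0.005)
comps((H>110)&(H<128)&(S>180)&(V>80),'blue',0.05)
comps((H>20)&(H<35)&(S>150)&(V>120),'yellow',0.1,4)
E
```

```text
cork/wood/yellow [204.  146.3] [198, 143, 13, 7, 59] ray [0.7621 0.3207] cloud med [0.743 0.307 0.052] zmax 0.057
cork/wood/yellow [335.4 150.1] [330, 145, 11, 10, 58] ray [ 0.7447 -0.0272] cloud med [ 0.7   -0.028  0.124] zmax 0.131
cork/wood/yellow [601.3 234.5] [586, 192, 35, 84, 1523] ray [ 0.5085 -0.6933] cloud med [ 0.495 -0.654  0.072] zmax 0.077
cork/wood/yellow [581.6 217.6] [577, 203, 11, 34, 126] ray [ 0.5528 -0.6486] cloud med [ 0.554 -0.647  0.005] zmax 0.008
cork/wood/yellow [245.  261.3] [220, 237, 51, 50, 1976] ray [0.4535 0.2063] cloud med [0.453 0.206 0.004] zmax 0.008
cork/wood/yellow [435.1 265.2] [430, 237, 10, 43, 153] ray [ 0.4368 -0.2726] cloud med [ 0.421 -0.274  0.025] zmax 0.042
cork/wood/yellow [424.2 260.7] [422, 240, 7, 38, 96] ray [ 0.4485 -0.2461] cloud med [ 0.445 -0.245  0.004] zmax 0.026
cork/wood/yellow [431.1 283.8] [423, 280, 16, 7, 82] ray [ 0.3903 -0.2604] cloud med [ 0.39  -0.263  0.003] zmax 0.007
cork/wood/yellow [337.4 342.1] [333, 335, 10, 15, 104] ray [ 0.2507 -0.0245] cloud med [ 0.251 -0.024  0.017] zmax 0.022
blue [33.5 80.3] [26, 73, 
[... 1180 characters left out ...]
 [ 0.7281 -0.618 ] cloud med [ 0.743 -0.638  0.012] zmax 0.015
blue [592.4 146.2] [586, 141, 13, 10, 28] ray [ 0.7254 -0.6705] cloud med [ 0.738 -0.692  0.011] zmax 0.015
blue [165.1 146.8] [160, 145, 11, 5, 41] ray [0.7452 0.4077] cloud med [0.744 0.406 0.053] zmax 0.058
blue [339.8 206. ] [327, 194, 26, 24, 294] ray [ 0.5823 -0.0356] cloud med [ 0.581 -0.038  0.052] zmax 0.055
yellow [204.  146.1] [199, 144, 11, 5, 49] ray [0.7259 0.2935] cloud med [0.743 0.307 0.053] zmax 0.057
yellow [331.8 148. ] [330, 145, 4, 7, 19] ray [ 0.7147 -0.0183] cloud med [ 0.705 -0.019  0.125] zmax 0.127
yellow [337.4 150.4] [334, 146, 7, 9, 39] ray [ 0.7084 -0.0315] cloud med [ 0.697 -0.031  0.125] zmax 0.13
```

View pics/topcrop.png

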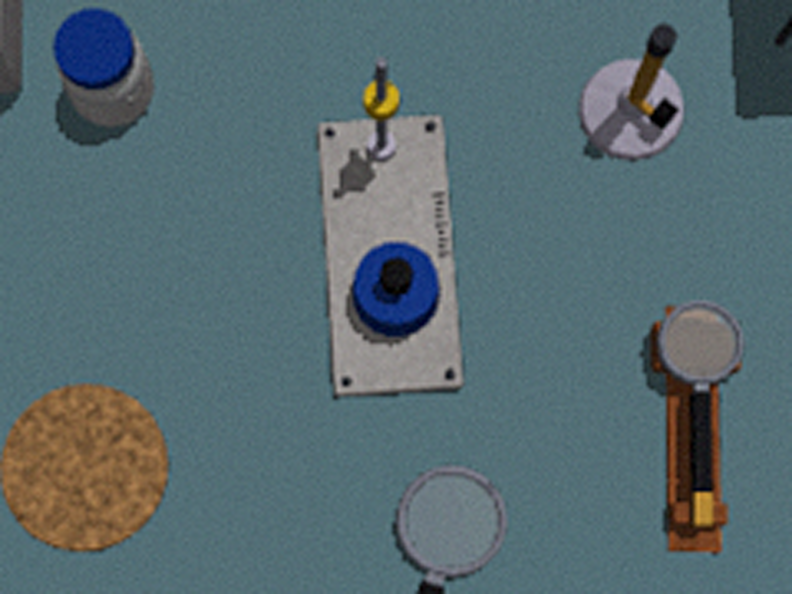

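The crop shows the blue cover with its black knob on the stage (crop px 396,280). The small loupe sits on the wooden rest at right (702,345), with its brass butt at (703,508). The cork mat is at lower left and the large loupe is bottom centre. Now I'll measure more finely with both views.

```bash
python3 - <<'E'
from h import *
im,d,K,T=load('top'); P=cloud('top'); PS=cloud('side')
# stage
hsv=cv2.cvtColor(im,cv2.COLOR_BGR2HSV)
z=P[...,2]; xy=P[...,:2]
roi=np.zeros((480,640),bool); roi[145:250,305:370]=1
m=(hsv[...,1]<60)&(hsv[...,2]>100)&roi
cs,_=cv2.findContours(m.astype('uint8'),cv2.RETR_EXTERNAL,cv2.CHAIN_APPROX_NONE)
c=max(cs,key=cv2.contourArea); W=np.array([ray('top',u,v,0.012)[:2] for u,v in c[:,0]])
r=cv2.minAreaRect((W*1000).astype('float32')); b=cv2.boxPoints(r); print('stage',r,b.tolist())
# knob & cap from clouds
for n,Q in(('top',P),('side',PS)):
    near=np.hypot(Q[...,0]-.583,Q[...,1]+.037)<.06
    for lo,hi in((.075,.09),(.046,.058),(.025,.045)):
        q=Q[near&(Q[...,2]>lo)&(Q[...,2]<hi)]
        if len(q):
            (cx,cy),rad=cv2.minEnclosingCircle(q[:,:2].astype('float32')); print(n,lo,len(q),q.mean(0).round(4),'circ',round(cx,4),round(cy,4),round(rad,4))
    # loupe: points z .03-.05 near
    near=(abs(Q[...,0]-.45)<.14)&(abs(Q[...,1]+.265)<.07)
    q=Q[near&(Q[...,2]>.033)&(Q[...,2]<.05)]; print('loupe',n,len(q))
    ax=cv2.fitLine(q[:,:2].astype('float32'),cv2.DIST_HUBER,0,.001,.001).ravel(); print(ax, q[:,0].min(),q[:,0].max())
    q2=q[q[:,0]<.47]
    if len(q2)>10: print(' handle',cv2.fitLine(q2[:,:2].astype('float32'),cv2.DIST_HUBER,0,.001,.001).ravel(),q2[:,2].mean(),q2[:,0].min())
    q3=q[q[:,0]>.49]
    if len(q3)>10: print(' ring',cv2.minEnclosingCircle(q3[:,:2].astype('float32')))
# collar side
ims,ds,Ks,Ts=load('side'); hs=cv2.cvtColor(ims,cv2.COLOR_BGR2HSV)
m=(hs[...,0]>20)&(hs[...,0]<35)&(hs[...,1]>150)&(hs[...,2]>90); m[:190]=0;m[225:]=0;m[:,:230]=0;m[:,270:]=0
ys,xs=np.nonzero(m); print('side collar',xs.min(),xs.max(),ys.min(),ys.max(),xs.mean(),ys.mean()); q=PS[m];print(np.median(q,0),np.percentile(q[:,2],[0,5,50,95,100]))
q=P[145:156,330:341].reshape(-1,3); q=q[q[:,2]>.1]; print('top collar',np.percentile(q[:,2],[0,5,50,95,100]),q.mean(0))
cv2.imwrite('pics/sidecrop.png',cv2.resize(ims[170:290,220:420],None,fx=4,fy=4,interpolation=cv2.INTER_CUBIC))
E
```

```text
stage ((618.5241088867188, -30.31949234008789), (219.43898010253906, 101.16992950439453), 3.0247883796691895) [[506.2882385253906, 14.405318260192871], [511.6267395019531, -86.62366485595703], [730.760009765625, -75.04430389404297], [725.4215087890625, 25.98468017578125]]
top 0.075 74 [ 0.5839 -0.0359  0.081 ] circ 0.5846 -0.0361 0.0118
top 0.046 423 [ 0.5831 -0.0359  0.0516] circ 0.5842 -0.0358 0.0326
top 0.025 56 [ 0.5607 -0.0331  0.0357] circ 0.5814 -0.0351 0.0323
loupe top 704
[ 0.9991995  -0.04000364  0.5069777  -0.26270896] 0.4015146234670944 0.5686789941269409
 handle [ 0.9997013  -0.02443999  0.43453285 -0.2597551 ] 0.03903054260879857 0.4015146234670944
 ring ((0.5298266410827637, -0.26607024669647217), 0.039990827441215515)
side 0.075 60 [ 0.58   -0.033   0.0801] circ 0.5798 -0.0357 0.0143
side 0.046 277 [ 0.577  -0.0287  0.0508] circ 0.5817 -0.0327 0.0343
side 0.025 145 [ 0.5663 -0.0161  0.035 ] circ 0.5774 -0.0296 0.0324
loupe side 407
[ 0.99884963 -0.04795217  0.49769005 -0.26043063] 0.39422461653568425 0.5660629541395165
 handle [ 0.99818724 -0.06018504  0.42965123 -0.25673768] 0.03774773900087237 0.39422461653568425
 ring ((0.5282561779022217, -0.2642988860607147), 0.038410622626543045)
side collar 244 253 204 213 248.7910447761194 208.46268656716418
[ 0.6965888  -0.02128489  0.12198446] [0.10997315 0.11349131 0.12198446 0.12675767 0.131141  ]
top collar [0.10827397 0.11373942 0.12434015 0.14720914 0.15465178] [ 0.70016595 -0.02659354  0.12573182]
```

View pics/sidecrop.png

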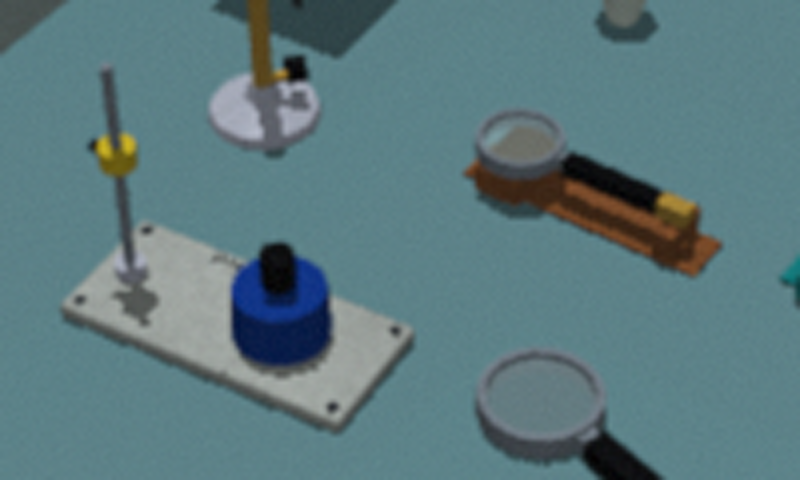

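The side crop shows the collar at crop px (117,155), the cover on the stage, the small loupe on the wooden rest and the large loupe loose in front. Next I'll move to a wrist view above the stage.

>>> {"method": "arm_command", "body": {"moves": [11, 15.5, 4, 0, 0, -0.04, -1, 22, 31, 4, 0, 0, -0.09, -1, 33, 46.5, 4, 0, 0, -0.13, -1, 44.8, 62.3, 4, 0, 0, -0.175, -1, 44.8, 62.3, 4, 0, 0, -0.175, -1, 44.8, 62.3, 4, 0, 0, -0.175, -1, 44.8, 62.3, 4, 0, 0, -0.175, -1, 44.8, 62.3, 4, 0, 0, -0.175, -1, 44.8, 62.3, 4, 0, 0, -0.175, -1, 44.8, 62.3, 4, 0, 0, -0.175, -1, 44.8, 62.3, 4, 0, 0, -0.175, -1, 44.8, 62.3, 4, 0, 0, -0.175, -1, 44.8, 62.3, 4, 0, 0, -0.175, -1, 44.8, 62.3, 4, 0, 0, -0.175, -1, 44.8, 62.3, 4, 0, 0, -0.175, -1, 44.8, 62.3, 4, 0, 0, -0.175, -1]}}

```text
clock: 2.15
position: [0.5991, -0.0368, 0.2507]
tool_rot: [3.14, 0.077, -0.0]
contact_force: [-0.2, 0.2, -0.5]
opening: 0.0854
```

```bash
python3 - <<'E'
from h import *
from scipy.spatial.transform import Rotation as R
o=manip.get_obs(); print(o['clock'],o['position'],R.from_rotvec(o['tool_rot']).as_matrix().round(3),o['qpos'])
im,d,ci=grab('wrist'); cv2.imwrite('pics/w1.png',im)
E
```

```text
2.15 [ 0.59908039 -0.03677865  0.2507047 ] [[ 0.999  0.049 -0.   ]
 [ 0.049 -0.999 -0.001]
 [-0.     0.001 -1.   ]] [ 0.05845484  0.43121935 -0.11583232  1.58093133  0.05422045  1.13269301
 -1.5916    ]
```

View pics/w1.png

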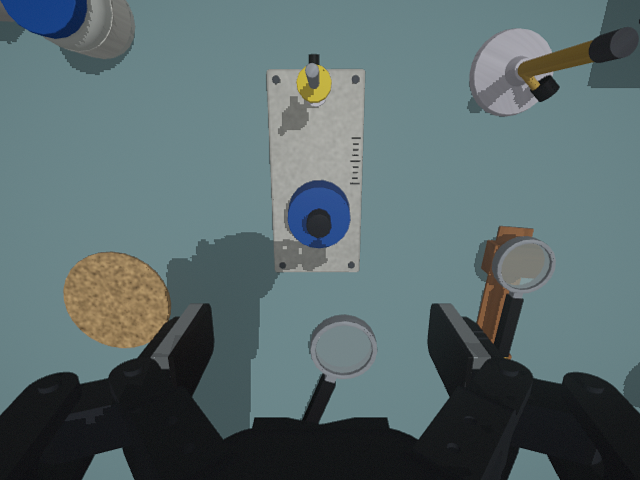

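The wrist view shows the knob at (318,222), collar at (314,83), stage, mat (118,300) and small loupe lens (524,265). I'll measure from it.

```bash
python3 - <<'E'
from h import *
im,d,K,T=load('wrist'); P=cloud('wrist'); hsv=cv2.cvtColor(im,cv2.COLOR_BGR2HSV); H,S,V=cv2.split(hsv)
def big(m,r):
    k=np.zeros(m.shape,bool); k[r[1]:r[3],r[0]:r[2]]=1
    cs,_=cv2.findContours((m&k).astype('uint8'),cv2.RETR_EXTERNAL,cv2.CHAIN_APPROX_NONE); return max(cs,key=cv2.contourArea)[:,0]
def W(c,z): return np.array([ray('wrist',u,v,z)[:2] for u,v in c])*1000
c=big((S<60)&(V>90),(250,60,380,285)); r=cv2.minAreaRect(W(c,.012).astype('f')); print('stage',r,cv2.boxPoints(r).round(1).tolist())
c=big((H>110)&(H<128)&(S>150),(270,170,370,260)); 
# knob top: black
c=big((V<60),(295,200,340,245)); (u,v),rr=cv2.minEnclosingCircle(c.astype('f')); print('knob px',u,v,rr,cv2.boundingRect(c))
q=P[195:250,290:345].reshape(-1,3); q=q[q[:,2]>.076]; print('knobtop',cv2.minEnclosingCircle(q[:,:2].astype('f')),np.median(q,0))
q=P[170:260,270:370].reshape(-1,3); q=q[(q[:,2]>.047)&(q[:,2]<.058)]; print('captop',cv2.minEnclosingCircle(q[:,:2].astype('f')),np.median(q,0))
# yellow
m=(H>20)&(H<35)&(S>120)&(V>80); m[120:]=0;m[:50]=0; q=P[m]; print('collar',m.sum(),np.percentile(q[:,2],[1,10,25,50,75,90,99]).round(4),q.mean(0)); ys,xs=np.nonzero(m);print(xs.min(),xs.max(),ys.min(),ys.max())
# mat
c=big((H>5)&(H<25)&(S>90)&(V>70),(40,230,175,360)); print('mat',cv2.fitEllipse(W(c,.005).astype('f')))
# loupe ring
q=P[220:310,480:570].reshape(-1,3); q=q[(q[:,2]>.035)&(q[:,2]<.047)]; print('ring',len(q),cv2.minEnclosingCircle(q[:,:2].astype('f')),np.median(q,0))
q=P[295:360,470:530].reshape(-1,3); q=q[(q[:,2]>.036)&(q[:,2]<.047)]; print('handle',len(q),cv2.fitLine(q[:,:2].astype('f'),cv2.DIST_HUBER,0,.001,.001).ravel(),np.median(q,0))
E
```

```text
stage ((614.6589965820312, -30.57989501953125), (241.1239471435547, 152.28036499023438), 2.788421392440796) [[490.5, 39.599998474121094], [497.8999938964844, -112.5], [738.7999877929688, -100.80000305175781], [731.4000244140625, 51.29999923706055]]
knob px 318.0 223.0 14.14223575592041 (306, 209, 25, 29)
knobtop ((0.6232892274856567, -0.03465064615011215), 0.05042735114693642) [ 0.58526343 -0.03695889  0.08062569]
captop ((0.5843437314033508, -0.03719039261341095), 0.03213092312216759) [ 0.58917215 -0.03681574  0.05074955]
collar 1749 [0.0332 0.04   0.0735 0.1129 0.1234 0.1241 0.1255] [ 0.71795747 -0.13877137  0.09849462]
297 592 50 102
mat ((456.3546142578125, 203.59593200683594), (125.4937744140625, 128.16856384277344), 41.67515182495117)
ring 1578 ((0.5272538661956787, -0.2624626159667969), 0.04267721250653267) [ 0.53281407 -0.26430236  0.03746939]
handle 764 [ 0.9997419  -0.02271782  0.46590304 -0.26230094] [ 0.4664856  -0.26243374  0.03838593]
```

```bash
python3 - <<'E'
from h import *
im,d,K,T=load('wrist'); P=cloud('wrist'); hsv=cv2.cvtColor(im,cv2.COLOR_BGR2HSV); H,S,V=cv2.split(hsv)
m=(H>20)&(H<35)&(S>120)&(V>80); m[120:]=0;m[:50]=0;m[:,:290]=0;m[:,340:]=0
q=P[m]; print(m.sum(),np.percentile(q[:,2],[1,5,10,25,50,75,90,99]).round(4),np.median(q,0))
ys,xs=np.nonzero(m);print(xs.min(),xs.max(),ys.min(),ys.max())
for y in range(ys.min(),ys.max()+1,3):
    print(y,m[y].sum(),np.median(P[y][m[y]],0).round(4))
cv2.imwrite('pics/w1c.png',cv2.resize(im[50:120,270:360],None,fx=8,fy=8))
for z in(.118,.12,.126,.130): print(z, ray('wrist',xs.mean(),(ys.min()+ys.max())/2,z))
# side: rows along the post axis through known post xy
ims,ds,Ks,Ts=load('side'); hs=cv2.cvtColor(ims,cv2.COLOR_BGR2HSV)
for z in np.arange(.10,.146,.004):
    for y in (-.0245,-.0285):
        p=Ts[:3,:3]@[.7035,y,z]+Ts[:3,3]; u=Ks[0,0]*p[0]/-p[2]+Ks[0,2]; v=Ks[1,1]*-p[1]/-p[2]+Ks[1,2]; print(round(z,3),y,round(u,1),round(v,1),hs[int(round(v)),int(round(u))],end=' | ')
    print()
E
```

```text
750 [0.1162 0.122  0.1224 0.1229 0.1235 0.124  0.1244 0.1384] [ 0.7002785  -0.0301076   0.12349384]
297 330 65 102
65 3 [ 0.7149 -0.0308  0.1233]
68 8 [ 0.713  -0.0325  0.1231]
71 13 [ 0.711  -0.033   0.1237]
74 17 [ 0.709  -0.0324  0.1233]
77 20 [ 0.7067 -0.0322  0.1235]
80 23 [ 0.7046 -0.032   0.1236]
83 22 [ 0.7028 -0.0279  0.1238]
86 25 [ 0.7008 -0.0313  0.1237]
89 33 [ 0.6987 -0.0285  0.1236]
92 30 [ 0.6967 -0.0282  0.1233]
95 25 [ 0.6946 -0.0287  0.1235]
98 21 [ 0.6926 -0.0287  0.1232]
101 11 [ 0.6906 -0.0288  0.1224]
0.118 [ 0.70298465 -0.0282961   0.118     ]
0.12 [ 0.70278535 -0.02833537  0.12      ]
0.126 [ 0.70218745 -0.02845316  0.126     ]
0.13 [ 0.70178885 -0.02853168  0.13      ]
0.1 -0.0245 248.5 213.3 [ 28 136  94] | 0.1 -0.0285 249.4 212.5 [ 26 211 105] | 
0.104 -0.0245 248.3 212.2 [ 25 207 106] | 0.104 -0.0285 249.3 211.3 [ 25 207 107] | 
0.108 -0.0245 248.2 211.0 [ 25 219 105] | 0.108 -0.0285 249.1 210.2 [ 25 211 104] | 
0.112 -0.0245 248.0 209.8 [ 25 218 104] | 0.112 -0.0285 249.0 209.0 [ 25 209 105] | 
0.116 -0.0245 247.9 208.7 [ 26 208 115] | 0.116 -0.0285 248.8 207.8 [ 25 204 104] | 
0.12 -0.0245 247.7 207.5 [ 26 163  97] | 0.12 -0.0285 248.7 206.6 [ 26 159  90] | 
0.124 -0.0245 247.6 206.3 [28 41 75] | 0.124 -0.0285 248.5 205.5 [37 31 75] | 
0.128 -0.0245 247.4 205.1 [ 25 137 117] | 0.128 -0.0285 248.4 204.3 [98 29 70] | 
0.132 -0.0245 247.3 203.9 [ 27 110 104] | 0.132 -0.0285 248.2 203.1 [108  43  72] | 
0.136 -0.0245 247.1 202.7 [52 32 88] | 0.136 -0.0285 248.1 201.9 [103  43  71] | 
0.14 -0.0245 247.0 201.5 [98 56 86] | 0.14 -0.0285 247.9 200.7 [108  43  71] | 
0.144 -0.0245 246.8 200.3 [98 44 70] | 0.144 -0.0285 247.8 199.5 [105  43  71] |
```

View pics/w1c.png

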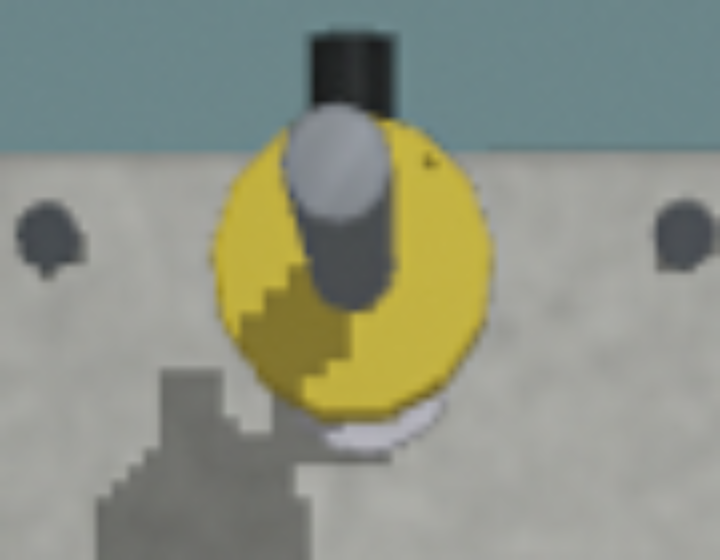

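Knob is at about (0.584,-0.0365). The collar's top face reads 0.1235 with a depth bias of about -1.5 mm, so its centre is at about 0.117. I'll descend over the knob.

>>> {"method": "arm_command", "body": {"moves": [-1.5, 0, -6, 0, 0, 0, -1, -1.5, 0, -11, 0, 0, 0, -1, -1.5, 0, -15, 0, 0, 0, -1, -1.5, 0, -15, 0, 0, 0, -1, -1.5, 0, -15, 0, 0, 0, -1]}}

```text
clock: 2.82
position: [0.5857, -0.0352, 0.1021]
tool_rot: [3.14, 0.08, 0.003]
contact_force: [1.0, -0.4, 0.4]
opening: 0.0851
```

```bash
python3 - <<'E'
from h import *
o=manip.get_obs(); print(o['clock'],o['position'])
im,d,ci=grab('wrist'); cv2.imwrite('pics/w2.png',im)
P=cloud('wrist'); q=P.reshape(-1,3); q=q[(abs(q[:,2]-.0505)<.004)&(np.hypot(q[:,0]-.584,q[:,1]+.036)<.05)]; print('captop',cv2.minEnclosingCircle(q[:,:2].astype('f')),len(q))
q=P.reshape(-1,3); q=q[(abs(q[:,2]-.081)<.003)&(np.hypot(q[:,0]-.584,q[:,1]+.036)<.025)]; print('knob',cv2.minEnclosingCircle(q[:,:2].astype('f')),len(q))
E
```

```text
2.825 [ 0.58566102 -0.03520727  0.10207871]
captop ((0.5841482281684875, -0.03717435151338577), 0.03240013122558594) 6141
knob ((0.5843143463134766, -0.037266187369823456), 0.01223832182586193) 1398
```

View pics/w2.png

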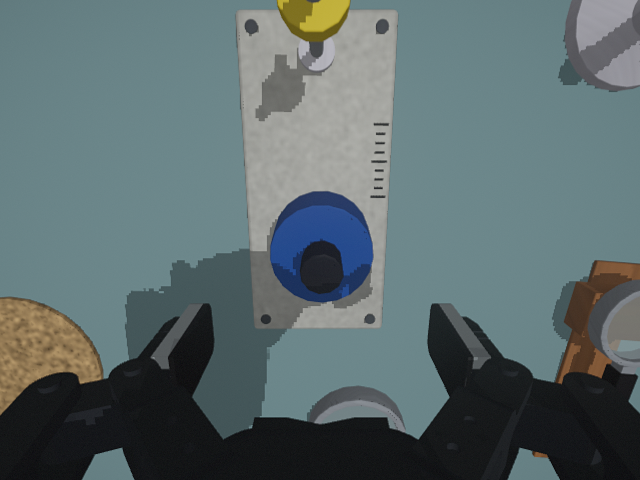

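The knob (321,268) lies centred between the fingers. I'll descend and close.

>>> {"method": "arm_command", "body": {"moves": [-0.1, -0.15, -2.5, 0, 0, 0, -1, -0.1, -0.15, -4.6, 0, 0, 0, -1, -0.1, -0.15, -4.6, 0, 0, 0, -1, -0.1, -0.15, -4.6, 0, 0, 0, 1, -0.1, -0.15, -4.6, 0, 0, 0, 1, -0.1, -0.15, -4.6, 0, 0, 0, 1, -0.1, -0.15, -4.6, 0, 0, 0, 1, -0.1, -0.15, -4.6, 0, 0, 0, 1, -0.1, -0.15, -4.6, 0, 0, 0, 1, -0.1, -0.15, -4.6, 0, 0, 0, 1]}}

```text
clock: 4.12
position: [0.5842, -0.0361, 0.0553]
tool_rot: [-3.14, -0.082, -0.002]
contact_force: [-0.7, 0.3, 5.9]
opening: 0.0202
```

```bash
python3 - <<'E'
from h import *
o=manip.get_obs(); print(o['clock'],o['position'],o['opening'],o['contact_force'])
im,d,ci=grab('wrist'); cv2.imwrite('pics/w3.png',im)
E
```

```text
4.125 [ 0.58419401 -0.03605541  0.055261  ] 0.02016747636973527 [-0.65556522  0.30409734  5.89949581]
```

View pics/w3.png

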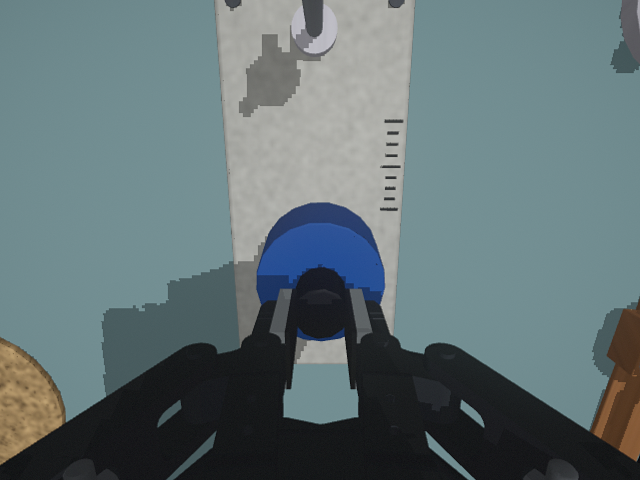

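The picture shows the pads closed on the knob at (320,300), with a slight upward push of 6 N. I'll lift gently.

>>> {"method": "arm_command", "body": {"moves": [0, 0, 0.5, 0, 0, 0, 1, 0, 0, 1.5, 0, 0, 0, 1, 0, 0, 3, 0, 0, 0, 1, 0, 0, 5, 0, 0, 0, 1, 0, 0, 8, 0, 0, 0, 1, 0, 0, 11, 0, 0, 0, 1, 0, 0, 11, 0, 0, 0, 1]}}

```text
clock: 5.05
position: [0.5854, -0.0362, 0.1677]
tool_rot: [3.14, 0.081, 0.008]
contact_force: [-0.6, 0.7, -0.2]
opening: 0.0203
```

```bash
python3 - <<'E'
from h import *
o=manip.get_obs(); print(o['clock'],o['position'],o['opening'],o['contact_force'])
im,d,ci=grab('wrist'); cv2.imwrite('pics/w4.png',im)
im,d,ci=grab('side'); cv2.imwrite('pics/s4.png',cv2.resize(im[120:360,180:480],None,fx=2.5,fy=2.5))
E
```

```text
5.05 [ 0.58540531 -0.03623845  0.16774461] 0.02034192849424784 [-0.56469972  0.7468545  -0.23953004]
```

View pics/w4.png

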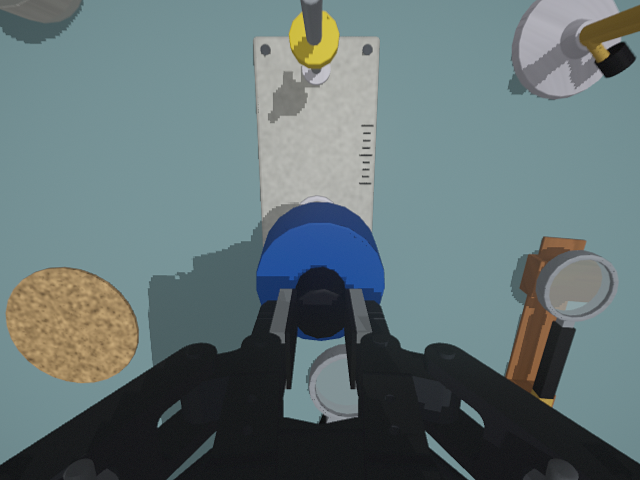

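View pics/s4.png

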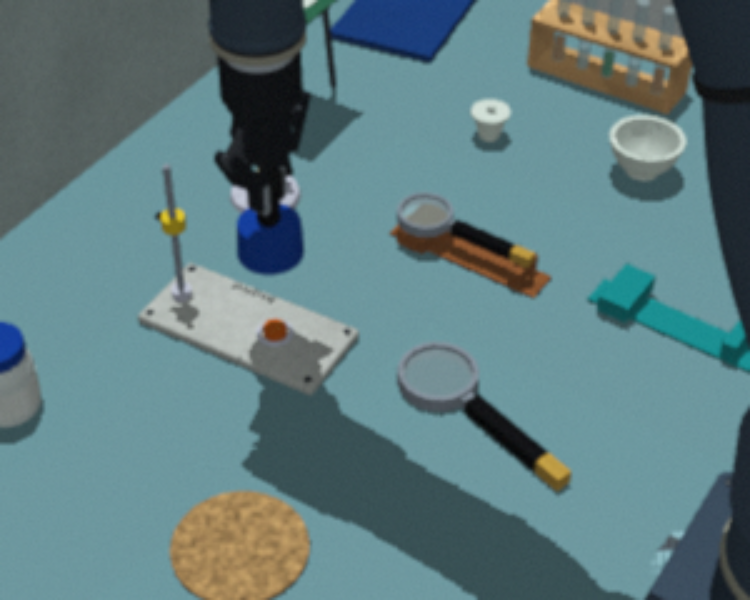

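The cover is held upright with the orange tablet in its seat (side crop 275,330). I'll carry it over the mat.

>>> {"method": "arm_command", "body": {"moves": [-2, 3.7, 0, 0, 0, 0, 1, -4.5, 8.4, 0, 0, 0, 0, 1, -7, 13.1, 0, 0, 0, 0, 1, -9.5, 17.7, 0, 0, 0, 0, 1, -11.6, 21.5, 0, 0, 0, 0, 1, -13, 24.1, 0, 0, 0, 0, 1, -13, 24.1, -3, 0, 0, 0, 1, -13, 24.1, -6, 0, 0, 0, 1, -13, 24.1, -8, 0, 0, 0, 1, -13, 24.1, -9, 0, 0, 0, 1, -13, 24.1, -9, 0, 0, 0, 1, -13, 24.1, -9, 0, 0, 0, 1]}}

```text
clock: 6.65
position: [0.4541, 0.2049, 0.075]
tool_rot: [-3.14, -0.081, -0.001]
contact_force: [0.3, -0.4, -0.5]
opening: 0.0203
```

```bash
python3 - <<'E'
from h import *
o=manip.get_obs(); print(o['clock'],o['position'],o['opening'],o['contact_force'])
im,d,ci=grab('wrist'); cv2.imwrite('pics/w5.png',im)
im,d,ci=grab('side'); cv2.imwrite('pics/s5.png',cv2.resize(im[220:420,180:430],None,fx=2.5,fy=2.5))
E
```

```text
6.65 [0.45412346 0.20493608 0.07503327] 0.02033461625496709 [ 0.28752249 -0.39082047 -0.46447742]
```

View pics/s5.png

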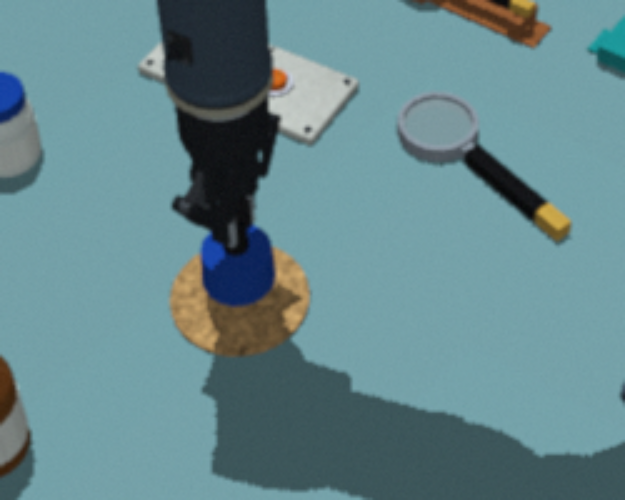

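View pics/w5.png

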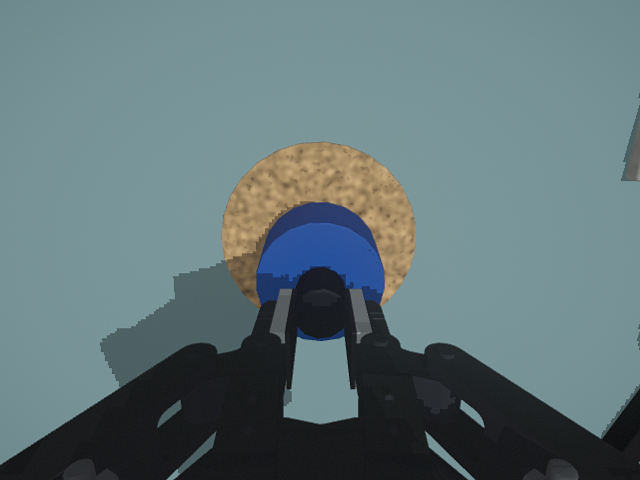

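The cover hangs centred above the mat. I'll lower it slowly.

>>> {"method": "arm_command", "body": {"moves": [0, 0, -1.2, 0, 0, 0, 1, 0, 0, -2, 0, 0, 0, 1, 0, 0, -2.3, 0, 0, 0, 1, 0, 0, -2.5, 0, 0, 0, 1, 0, 0, -2.65, 0, 0, 0, 1, 0, 0, -2.65, 0, 0, 0, 1]}}

```text
clock: 7.5
position: [0.4539, 0.2051, 0.0483]
tool_rot: [-3.14, -0.082, -0.001]
contact_force: [-1.1, 0.4, 2.3]
opening: 0.0205
```

>>> {"method": "arm_command", "body": {"moves": [0, 0, -0.06, 0, 0, 0, 1, 0, 0, -0.06, 0, 0, 0, 1]}}

```text
clock: 7.75
position: [0.4539, 0.2052, 0.0481]
tool_rot: [-3.14, -0.082, -0.001]
contact_force: [-2.6, 0.7, 10.4]
opening: 0.0202
```

The upward force has risen to 10 N, so the cover is standing on the mat. I'll release and rise.

>>> {"method": "arm_command", "body": {"moves": [0, 0, 0, 0, 0, 0, 0.4, 0, 0, 0, 0, 0, 0, 0, 0, 0, 0, 0, 0, 0, -0.5, 0, 0, 0, 0, 0, 0, -1, 0, 0, 0, 0, 0, 0, -1, 0, 0, 0, 0, 0, 0, -1, 0, 0, 0, 0, 0, 0, -1, 0, 0, 3, 0, 0, 0, -1, 0, 0, 7, 0, 0, 0, -1, 0, 0, 12, 0, 0, 0, -1, 0, 0, 16, 0, 0, 0, -1, 0, 0, 16, 0, 0, 0, -1]}}

```text
clock: 9.25
position: [0.4553, 0.2056, 0.2103]
tool_rot: [-3.138, -0.081, -0.008]
contact_force: [-0.5, 0.1, -0.6]
opening: 0.0857
```

```bash
python3 - <<'E'
from h import *
o=manip.get_obs(); print(o['clock'],o['position'],o['opening'],o['contact_force'])
im,d,ci=grab('wrist'); cv2.imwrite('pics/w6.png',im)
P=cloud('wrist').reshape(-1,3); n=np.hypot(P[:,0]-.454,P[:,1]-.205)
q=P[(n<.05)&(abs(P[:,2]-.044)<.004)]; print('cap',cv2.minEnclosingCircle(q[:,:2].astype('f')),np.median(q[:,2]))
q=P[(n<.03)&(abs(P[:,2]-.075)<.005)]; print('knob',cv2.minEnclosingCircle(q[:,:2].astype('f')),np.median(q[:,2]))
im,d,ci=grab('top'); cv2.imwrite('pics/t6.png',im)
hsv=cv2.cvtColor(im,cv2.COLOR_BGR2HSV);H,S,V=cv2.split(hsv)
m=(H<14)&(S>150)&(V>100); m[:170]=0;m[250:]=0;m[:,310:]&=True;m[:,:310]=0;m[:,370:]=0
ys,xs=np.nonzero(m);print('tablet px',len(xs),xs.mean(),ys.mean(),ray('top',xs.mean(),ys.mean(),.021))
E
```

```text
9.25 [0.4552842  0.20558484 0.21030024] 0.08567020269304229 [-0.51211599  0.05438101 -0.61367522]
cap ((0.45390647649765015, 0.20425015687942505), 0.03212897107005119) 0.04376116171833193
knob ((0.45406413078308105, 0.20414865016937256), 0.011973273940384388) 0.07366382282609166
tablet px 66 338.27272727272725 208.71212121212122 [ 0.58248818 -0.03200847  0.021     ]
```

View pics/w6.png

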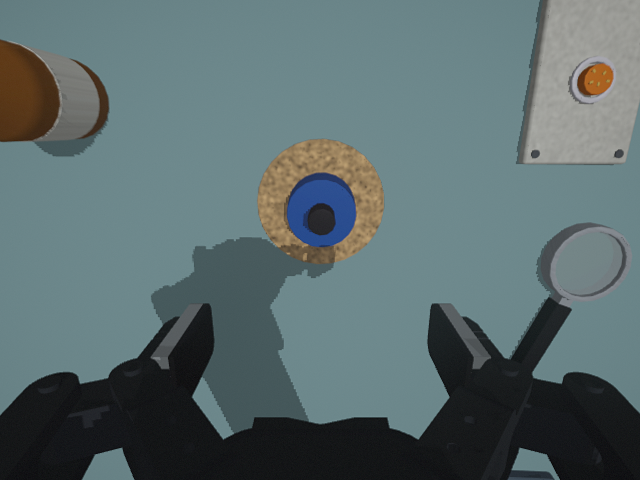

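View pics/t6.png

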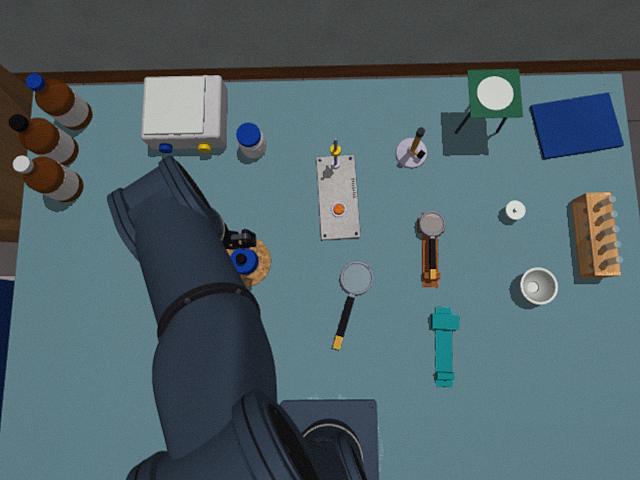

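The cover stands centred on the mat (wrist 321,215) and the tablet is in its ring. I'll stop over the stage to measure the tablet with the wrist camera.

>>> {"method": "arm_command", "body": {"moves": [2.5, -4, 2, 0, 0, 0, -1, 5, -8, 4, 0, 0, 0, -1, 7.5, -12, 4, 0, 0, 0, -1, 10, -16, 4, 0, 0, 0, -1, 12.5, -20, 4, 0, 0, 0, -1, 14, -24, 4, 0, 0, 0, -1, 14, -24, 4, 0, 0, 0, -1, 14, -24, 4, 0, 0, 0, -1]}}

```text
clock: 10.35
position: [0.5931, -0.0346, 0.2459]
tool_rot: [-3.14, -0.082, 0.004]
contact_force: [0.3, 1.2, -0.2]
opening: 0.0855
```

```bash
cat > tab.py <<'E'
from h import *
o=manip.get_obs(); print(o['clock'],o['position'],o['opening'],o['tool_rot'])
im,d,ci=grab('wrist')
import sys; cv2.imwrite(sys.argv[1],im)
hsv=cv2.cvtColor(im,cv2.COLOR_BGR2HSV);H,S,V=cv2.split(hsv); P=cloud('wrist')
n=np.hypot(P[...,0]-.583,P[...,1]+.034)
m=(H<18)&(S>130)&(V>100)&(n<.03)
cs,_=cv2.findContours(m.astype('uint8'),cv2.RETR_EXTERNAL,cv2.CHAIN_APPROX_NONE); c=max(cs,key=cv2.contourArea)[:,0]
W=np.array([ray('wrist',u,v,.022)[:2] for u,v in c]); print('tablet fit',cv2.minEnclosingCircle(W.astype('f')), 'cloud',np.median(P[m],0))
q=P[(n<.03)&(P[...,2]>.0185)]; print('cloud circ',cv2.minEnclosingCircle(q[:,:2].astype('f')))
E
python3 tab.py pics/w7.png; python3 - <<'E'
from h import *
im,d,K,T=load('wrist');P=cloud('wrist').reshape(-1,3)
q=P[(np.hypot(P[:,0]-.53,P[:,1]+.265)<.06)&(P[:,2]>.033)&(P[:,2]<.045)&(P[:,0]>.497)]; print('ring',len(q),cv2.minEnclosingCircle(q[:,:2].astype('f')),q.max(0),q.min(0))
q=P[(abs(P[:,1]+.262)<.03)&(P[:,2]>.033)&(P[:,2]<.045)&(P[:,0]<.485)&(P[:,0]>.38)]; print('handle',len(q),cv2.fitLine(q[:,:2].astype('f'),cv2.DIST_HUBER,0,.001,.001).ravel(),q[:,0].min())
E
```

```text
10.35 [ 0.59305394 -0.03455522  0.24591227] 0.0854648547572192 [-3.13986215 -0.08174461  0.00407698]
tablet fit ((0.5839819312095642, -0.03379273787140846), 0.01292599830776453) cloud [ 0.58392561 -0.03390825  0.02051113]
cloud circ ((0.5931835174560547, -0.035558924078941345), 0.022941114380955696)
ring 2765 ((0.5332441329956055, -0.2640465199947357), 0.03664970025420189) [ 0.56971773 -0.23312543  0.04123719] [ 0.49702805 -0.2976613   0.03300682]
handle 725 [ 0.99997133 -0.00756967  0.46836004 -0.26109505] 0.4177275838467404
```

View pics/w7.png

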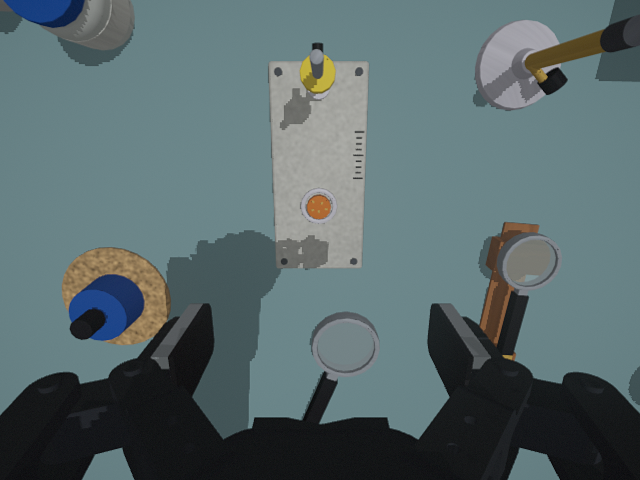

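Tablet measured at (0.584,-0.034), wrist px (318,207). The loupe is still on its rest at right (528,261). Moving above the loupe.

>>> {"method": "arm_command", "body": {"moves": [-2, -5, 0, 0, 0, 0, -1, -4, -10, 0, 0, 0, 0, -1, -6, -15, 0, 0, 0, 0, -1, -8, -20, -2, 0, 0, -0.05, -1, -9.3, -23, -4.5, 0, 0, -0.09, -1, -9.3, -23, -4.5, 0, 0, -0.09, -1, -9.3, -23, -4.5, 0, 0, -0.09, -1]}}

```text
clock: 11.28
position: [0.5016, -0.2634, 0.2026]
tool_rot: [-3.14, 0.056, -0.001]
contact_force: [-0.5, 1.4, 0.2]
opening: 0.0852
```

```bash
cat > lp.py <<'E'
from h import *
import sys
from scipy.spatial.transform import Rotation as R
o=manip.get_obs(); Rm=R.from_rotvec(o['tool_rot']).as_matrix(); print(o['clock'],o['position'],'tool yaw deg',np.degrees(np.arctan2(Rm[1,0],Rm[0,0])))
im,d,ci=grab('wrist'); cv2.imwrite(sys.argv[1],im)
P=cloud('wrist').reshape(-1,3); near=(np.abs(P[:,1]+.262)<.05)&(P[:,2]>.0355)&(P[:,2]<.044)
q=P[near&(P[:,0]>.515)]
for lo in(.515,.50):
    q=P[near&(P[:,0]>lo)]; print('ring',len(q),cv2.minEnclosingCircle(q[:,:2].astype('f')),q.max(0).round(4),q.min(0).round(4),np.median(q[:,2]))
q=P[near&(P[:,0]<.49)&(P[:,0]>.38)]; print('handle',len(q),cv2.fitLine(q[:,:2].astype('f'),cv2.DIST_HUBER,0,.001,.001).ravel(),q[:,0].min(),q[:,0].max())
hsv=cv2.cvtColor(im,cv2.COLOR_BGR2HSV)
E
python3 lp.py pics/w8.png
```

```text
11.275 [ 0.50163439 -0.26337655  0.20258467] tool yaw deg -2.0439794865134218
ring 1247 ((0.5376147627830505, -0.2653961479663849), 0.031853049993515015) [ 0.5694 -0.2337  0.0409] [ 0.515  -0.2971  0.0355] 0.038016049562541385
ring 1572 ((0.5345436930656433, -0.2648012042045593), 0.03491847962141037) [ 0.5694 -0.2337  0.0409] [ 0.5    -0.2971  0.0355] 0.03801252269396435
handle 1289 [ 0.99952865 -0.03070086  0.44670364 -0.26223478] 0.39982072237638067 0.48977917273506566
```

View pics/w8.png

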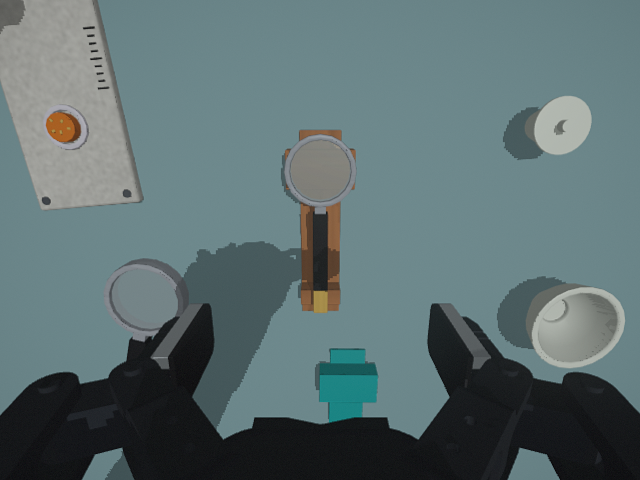

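The small loupe lies centred under the gripper: lens at (320,171), butt at (320,301), handle yaw about -2°, matching the tool. I'll descend to its balance point.

>>> {"method": "arm_command", "body": {"moves": [-1.5, 0, -5, 0, 0, 0, -1, -3, 0, -10, 0, 0, 0, -1, -3.6, 0, -14, 0, 0, 0, -1, -3.6, 0, -14, 0, 0, 0, -1, -3.6, 0, -14, 0, 0, 0, -1]}}

```text
clock: 11.95
position: [0.4667, -0.2649, 0.064]
tool_rot: [3.14, -0.057, 0.004]
contact_force: [1.3, -0.7, -0.7]
opening: 0.0853
```

```bash
python3 lp.py pics/w9.png
```

```text
11.95 [ 0.46669554 -0.26486047  0.0639901 ] tool yaw deg -2.0940156748438272
ring 4203 ((0.5374400615692139, -0.2654315233230591), 0.03205414116382599) [ 0.5694 -0.2338  0.0408] [ 0.515  -0.2973  0.0355] 0.038095393510925356
ring 5182 ((0.5345265865325928, -0.2643948793411255), 0.034996192902326584) [ 0.5694 -0.2338  0.0408] [ 0.5    -0.2973  0.0355] 0.03810115109211189
handle 3607 [ 0.999448   -0.03322168  0.44775543 -0.26233512] 0.3987636168875984 0.4899646963902068
```

View pics/w9.png

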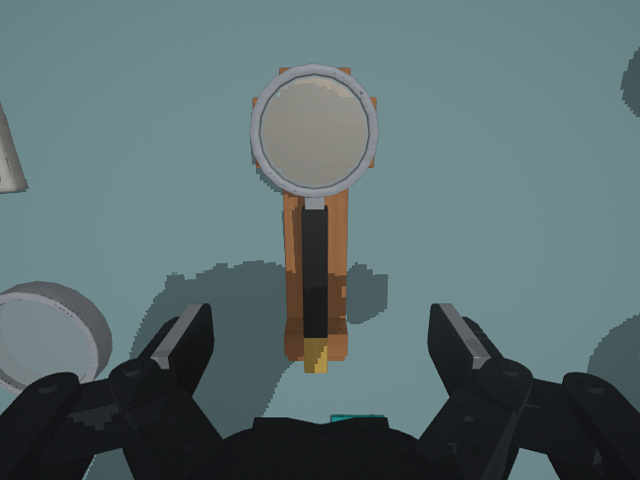

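The handle (315,265) is about 2 mm to the left of centre. I'll shift, descend and grip.

>>> {"method": "arm_command", "body": {"moves": [-0.1, 0.2, -3, 0, 0, 0, -1, -0.1, 0.2, -4.9, 0, 0, 0, -1, -0.1, 0.2, -4.9, 0, 0, 0, -1, -0.1, 0.2, -4.9, 0, 0, 0, 1, -0.1, 0.2, -4.9, 0, 0, 0, 1, -0.1, 0.2, -4.9, 0, 0, 0, 1, -0.1, 0.2, -4.9, 0, 0, 0, 1, -0.1, 0.2, -4.9, 0, 0, 0, 1, -0.1, 0.2, -4.9, 0, 0, 0, 1, -0.1, 0.2, -4.9, 0, 0, 0, 1, -0.1, 0.2, -4.9, 0, 0, 0, 1]}}

```text
clock: 13.38
position: [0.464, -0.2632, 0.014]
tool_rot: [3.141, -0.06, 0.001]
contact_force: [-0.4, 1.0, 6.4]
opening: 0.0117
```

```bash
python3 lp.py pics/w10.png
```

```text
13.375 [ 0.46395294 -0.26321569  0.01395526] tool yaw deg -2.179746264462134
ring 7987 ((0.5376482009887695, -0.266605943441391), 0.032096512615680695) [ 0.5694 -0.2349  0.0413] [ 0.515  -0.2983  0.0355] 0.038087405010100016
ring 9779 ((0.5346242785453796, -0.26634112000465393), 0.03498295694589615) [ 0.5694 -0.2349  0.0413] [ 0.5    -0.2983  0.0355] 0.03809154622075552
handle 5537 [ 0.9994624  -0.03278587  0.45326635 -0.26409134] 0.40711240352083905 0.4899936835794462
```

View pics/w10.png

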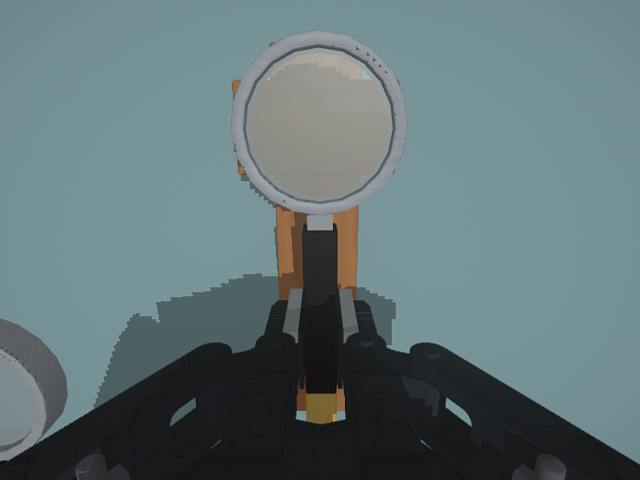

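The handle is gripped between the pads at (320,310). Now I'll lift and check.

>>> {"method": "arm_command", "body": {"moves": [0, 0, 0.5, 0, 0, 0, 1, 0, 0, 1.5, 0, 0, 0, 1, 0, 0, 3, 0, 0, 0, 1, 0, 0, 5, 0, 0, 0, 1, 0, 0, 7.5, 0, 0, 0, 1, 0, 0, 10, 0, 0, 0, 1, 0, 0, 12, 0, 0, 0, 1, 0, 0, 12, 0, 0, 0, 1, 0, 0, 12, 0, 0, 0, 1]}}

```text
clock: 14.55
position: [0.4634, -0.263, 0.1331]
tool_rot: [-3.141, 0.06, 0.001]
contact_force: [0.5, -0.6, -1.6]
opening: 0.0114
```

```bash
cat > held.py <<'E'
from h import *
import sys
from scipy.spatial.transform import Rotation as R
o=manip.get_obs(); Rm=R.from_rotvec(o['tool_rot']).as_matrix(); p=o['position']; print(o['clock'],p,'yaw',np.degrees(np.arctan2(Rm[1,0],Rm[0,0])),o['opening'],o['contact_force'])
im,d,ci=grab('wrist'); cv2.imwrite(sys.argv[1],im)
P=cloud('wrist').reshape(-1,3); L=(P-p)@Rm  # tool coords
near=(np.abs(L[:,1])<.045)&(L[:,2]>-.045)&(L[:,2]<0.0)
q=L[near&(L[:,0]>.052)&(L[:,0]<.12)]; W=q@Rm.T+p
c,r=cv2.minEnclosingCircle(W[:,:2].astype('f')); print('lens xy',c,r,'top z med',np.median(W[:,2]))
A=np.c_[W[:,:2]-c,np.ones(len(W))]; g=np.linalg.lstsq(A,W[:,2],rcond=None)[0]; 
for _ in range(3):
    k=abs(A@g-W[:,2])<.002; g=np.linalg.lstsq(A[k],W[k,2],rcond=None)[0]
print('plane slope',g[:2],'z at centre',g[2],k.sum())
n=np.hypot(P[:,0]-.704,P[:,1]+.028); k=(n<.02)&(P[:,2]>.11)&(P[:,2]<.14); print('collar top z',k.sum(),np.median(P[k,2]) if k.any() else None)
E
python3 held.py pics/w11.png; python3 - <<'E'
from h import *
im,d,ci=grab('side'); cv2.imwrite('pics/s11.png',cv2.resize(im[120:320,220:470],None,fx=3,fy=3,interpolation=cv2.INTER_CUBIC))
E
```

```text
14.55 [ 0.46342801 -0.26303632  0.133138  ] yaw -2.1842927942849326 0.011429834441864007 [ 0.53568351 -0.61642385 -1.61176279]
lens xy (0.5367119312286377, -0.2666207551956177) 0.032204631716012955 top z med 0.15401351731991228
plane slope [ 0.00263231 -0.00069034] z at centre 0.1537347203158765 17224
collar top z 0 None
```

View pics/w11.png

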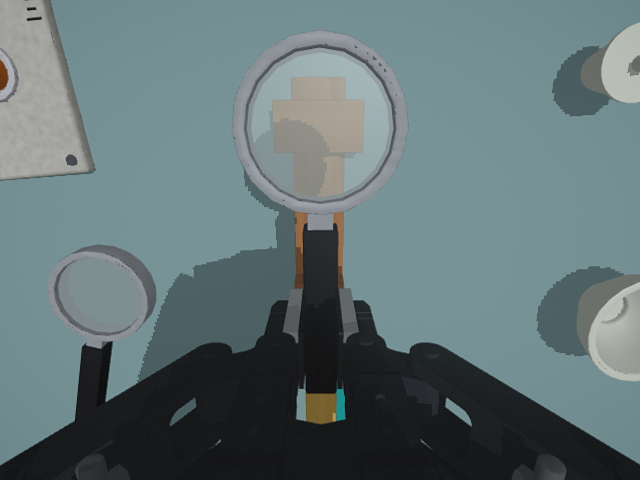

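View pics/s11.png

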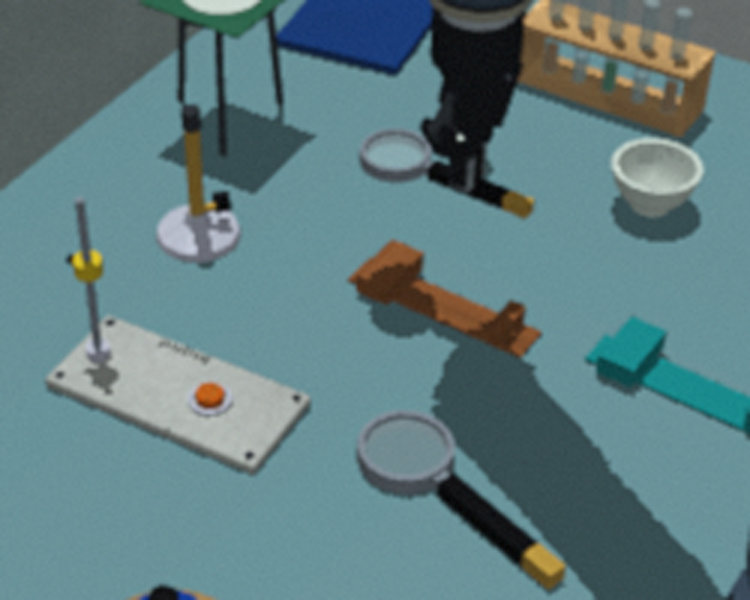

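The loupe is held level and clear of its rest. I'll move it over the tablet, staying high first.

>>> {"method": "arm_command", "body": {"moves": [0, 2, 0, 0, 0, 0, 1, 0, 5, 0, 0, 0, 0, 1, 1, 9, 0, 0, 0, 0, 1, 2, 13, 0, 0, 0, 0, 1, 3, 17, 0, 0, 0, 0, 1, 4, 20, 0, 0, 0, 0, 1, 4.5, 22, 0, 0, 0, 0, 1, 4.7, 23.3, 0, 0, 0, 0, 1, 4.7, 23.3, -1, 0, 0, 0, 1, 4.7, 23.3, -2, 0, 0, 0, 1, 4.7, 23.3, -2, 0, 0, 0, 1, 4.7, 23.3, -2, 0, 0, 0, 1]}}

```text
clock: 16.15
position: [0.5106, -0.0309, 0.1133]
tool_rot: [3.141, -0.062, -0.001]
contact_force: [0.3, -0.1, -1.3]
opening: 0.0115
```

```bash
cat >> held.py <<'E'
rr=np.hypot(*(P[:,:2]-c).T); k=(rr>.0275)&(rr<.0315)&near; W=P[k]; print('ring-only',k.sum(),np.percentile(W[:,2],[5,25,50,75,95]).round(4))
k=(rr<.02)&near; print('glass',k.sum(),np.median(P[k,2]) if k.any() else None)
hsv=cv2.cvtColor(im,cv2.COLOR_BGR2HSV);H,S,V=cv2.split(hsv)
m=(H<18)&(S>90)&(V>90); m[300:]=0;m[:,:200]=0;m[:,450:]=0; ys,xs=np.nonzero(m)
if len(xs): print('orange',len(xs),xs.min(),xs.max(),ys.min(),ys.max(),ray('wrist',(xs.min()+xs.max())/2,(ys.min()+ys.max())/2,.022))
E
python3 held.py pics/w12.png; python3 - <<'E'
from h import *
im,d,ci=grab('side'); cv2.imwrite('pics/s12.png',cv2.resize(im[120:320,190:440],None,fx=3,fy=3,interpolation=cv2.INTER_CUBIC))
E
```

```text
16.15 [ 0.51063434 -0.03093092  0.11326798] yaw -2.258550775322556 0.011473052827055293 [ 0.30505875 -0.11518558 -1.30550243]
lens xy (0.5840122699737549, -0.034657105803489685) 0.032198723405599594 top z med 0.1341560947443443
plane slope [ 0.00101096 -0.00136731] z at centre 0.13387551903793157 17187
collar top z 0 None
ring-only 5836 [0.1366 0.1373 0.1377 0.1382 0.1388]
glass 9672 0.13383894165561921
```

View pics/w12.png

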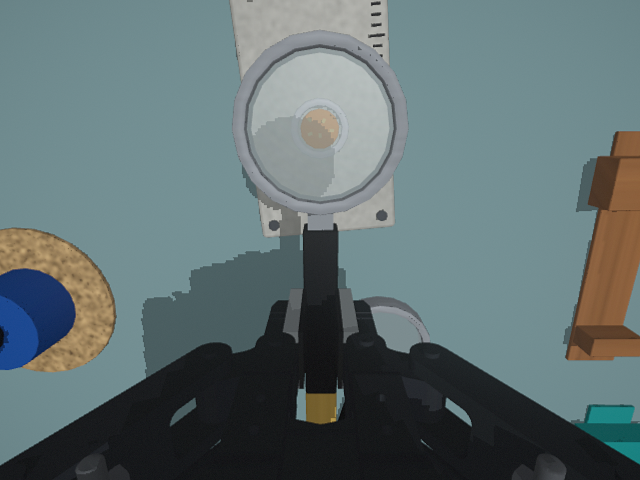

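View pics/s12.png

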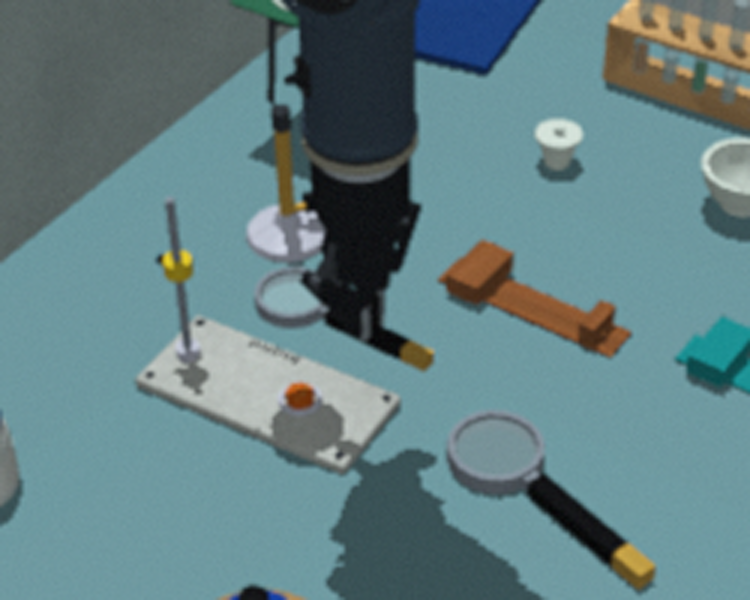

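Lens at (0.584,-0.0347) is over the tablet, with the lens middle at about 0.132. I'll lower it 14.5 mm.

>>> {"method": "arm_command", "body": {"moves": [0, 0.08, -0.5, 0, 0, 0, 1, 0, 0.08, -1, 0, 0, 0, 1, 0, 0.08, -1.45, 0, 0, 0, 1, 0, 0.08, -1.45, 0, 0, 0, 1, 0, 0.08, -1.45, 0, 0, 0, 1, 0, 0.08, -1.45, 0, 0, 0, 1, 0, 0.08, -1.45, 0, 0, 0, 1]}}

```text
clock: 17.12
position: [0.5109, -0.0294, 0.099]
tool_rot: [-3.141, 0.06, -0.0]
contact_force: [0.2, 0.4, -1.6]
opening: 0.0115
```

```bash
python3 held.py pics/w13.png; python3 - <<'E'
from h import *
im,d,ci=grab('side'); cv2.imwrite('pics/s13.png',cv2.resize(im[120:320,190:440],None,fx=3,fy=3,interpolation=cv2.INTER_CUBIC))
hs=cv2.cvtColor(im,cv2.COLOR_BGR2HSV); P=cloud('side')
m=(hs[...,0]>20)&(hs[...,0]<35)&(hs[...,1]>150)&(hs[...,2]>90); m[:190]=0;m[225:]=0;m[:,:230]=0;m[:,270:]=0
print('collar side', np.percentile(P[m][:,2],[2,25,50,75,98]).round(4))
q=P.reshape(-1,3); k=(np.hypot(q[:,0]-.584,q[:,1]+.034)<.034)&(q[:,2]>.095); print('lens side',k.sum(),np.percentile(q[k,2],[2,25,50,75,98]).round(4))
o=manip.get_obs(); print(o['clock'],o['qd'].round(4))
im,d,ci=grab('top'); cv2.imwrite('pics/t13.png',im)
P=cloud('top').reshape(-1,3)
k=(np.hypot(P[:,0]-.454,P[:,1]-.204)<.02)&(P[:,2]>.068); print('knob top',k.sum(),np.median(P[k],0) if k.any() else '')
E
```

```text
17.125 [ 0.51087631 -0.02940887  0.09902416] yaw -2.1928940250459568 0.011464403070225906 [ 0.1782821   0.35204667 -1.63719869]
lens xy (0.5842791795730591, -0.03311031684279442) 0.03207206726074219 top z med 0.11994542659229898
plane slope [ 0.00156415 -0.00101388] z at centre 0.11966233388507216 17199
collar top z 0 None
ring-only 5854 [0.1224 0.1231 0.1235 0.124  0.1246]
glass 9679 0.119632475963809
collar side [0.1112 0.1186 0.1223 0.1243 0.1354]
lens side 295 [0.1118 0.1185 0.1205 0.1225 0.126 ]
17.225 [-0.0003  0.0009 -0.0008  0.001  -0.0002 -0.0007 -0.0015]
knob top 79 [0.45425573 0.20484869 0.0739489 ]
```

View pics/s13.png

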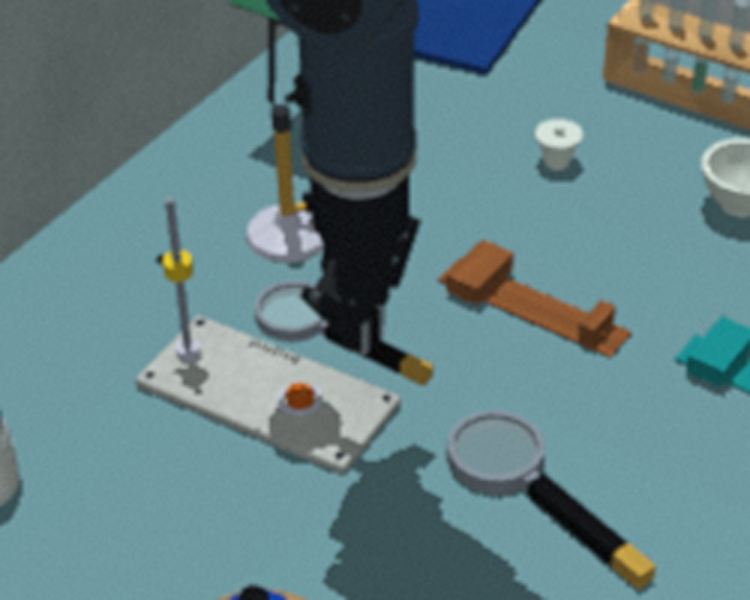

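View pics/t13.png

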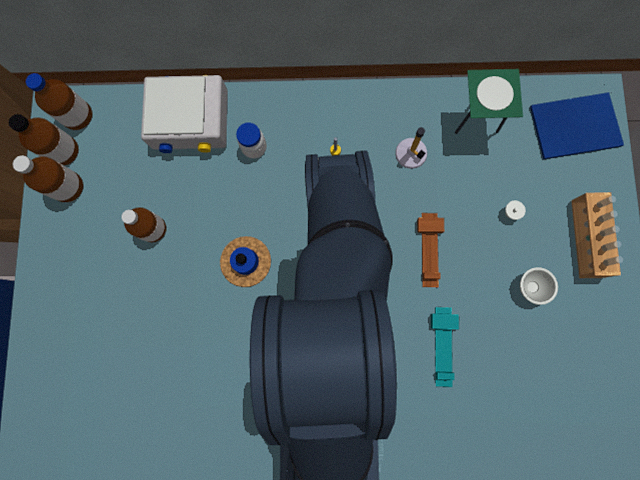

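Wrist, side and top views agree that everything is in place and the arm is still. I'll hand in.

```bash
python3 -c "
from station import manip
o=manip.get_obs(); print(o['clock'],o['opening']); print(manip.finish_job())"
```

```text
17.275 0.011859120076618393
the job is handed in; nothing more can be done
None
```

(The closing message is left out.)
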